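Bring the chocolate ball under the glaze spout

ROBOT

A 6-joint arm with a two-finger parallel gripper is mounted at the origin on the work surface. World frame = base frame: x ahead of the robot, y to its left, z up, the work surface at z = 0. Lengths are in mm, angles in degrees, forces in N, time in s.
With the tool pointing down it reaches from about 300 to 850 mm from the base axis. Payload 4.2 kg.
Tool frame: the origin (TCP) lies midway between the tips of the shut fingers; the grasp point (between the pads) lies env.grasp_offset behind it (env.grasp_offset is the distance from the TCP to the grasp point, in mm); y points along the fingers, x is the direction in which the jaws open and shut, and the axes are right-handed (so a half turn about y gives the same grasp; the last joint's range is limited). The gripper opens to 91 mm and grips with 3 to 60 N. Pads are 32 mm wide; open, the fingers measure 118 mm over their backs; the gripper's body (76 mm by 178 mm) begins 60 mm behind the grasp point.
Start: joints at [-66.807, 18.312, 89.639, -0, 72.044, -1.146], TCP at [236.985, -523.91, 213.976] pointing down, gripper open.
Joint ranges: [-177.97, 177.97], [-48.28, 115.42], [12.27, 149.76], [-77.06, 257.06], [2.81, 150.46], [-146.56, 146.56]. Speed limits (degrees/s): [147.25, 147.25, 180, 180, 180, 180].

INTERFACE

Orientations are given as [roll, pitch, yaw] about the fixed x, y, z axes, in that order (R = Rz(yaw) Ry(pitch) Rx(roll)).
In Python, from workcell import state, vision, job, env gives the robot as it stands.
- The arm moves only by the shell command python3 -m handwheel 'ROWS' [FORCE]. ROWS is JSON, a list of rows, each a list of 3 entries, a list of its own where there are three numbers: the finger opening in cm, from 0 to 9.12, then the shift along the tool's x, y, z in cm, then the turn about the tool's y in degrees. A call has 1 to 10 rows; each row is the pose to reach, as a shift and turn from the pose measured when the call began, along the tool's axes at that moment; what a row does not reach only later rows make up. A row lasts 1/10 s, in which the tool goes at most 50 mm and 8.59 degrees, less where a joint would pass 70% of its speed; a pose out of reach is approached as far as the arm can. A call with a gripper value outside its range is refused whole. The fingers move at their own pace and stop on an object; FORCE is the grip in N (left out, the last holds). Time passes only in rows, so rows that repeat a pose let the fingers close. It gives the time, the measured TCP pose, the force and the opening at its end, in the units of the state.
- state(): the state, without advancing time (a new reading comes with each control period).
- vision.grab_frame(name): name is "scene" or "top"; returns the picture (400x640x3 uint8, red, green, blue); there is no depth.
- vision.camera_model(name): a dict with "fov_y" (degrees; the focal length in pixels is half the picture's height over the tangent of half this angle, whatever the lens; pixels are square), "cx", "cy" (the principal point, pixels), "extrinsics" (4x4, takes a point from world to camera coordinates). Camera axes: x right, y up, looking along -z (the intrinsics and any distortion apply to the point x, -y, -z); pixel columns grow to the right and rows downward; lengths in mm; the calibration is good to about 2 mm. A picture is of the moment at which its call begins. camera_model takes no time and is no camera call.
- job.job_done(): hands the job in, once; it reports no verdict.
The state is a dict: "time_s": time; "qpos": joint angles; "qvel": joint speeds; "effort": joint torques, N m; "ee_pos": TCP position; "ee_rot": TCP orientation; "force": force on the tool from outside, world axes, zero at the start; "torque": the same for the moment, N m; "gripper_width": finger opening in mm.
Only numpy, scipy, OpenCV 4.12 (cv2) and the standard library are available. Lean on these libraries where they do the work, as an engineer would, in place of code of your own. Each camera call takes 0.05 s, during which the arm holds its last target.

TASK

Take the shallow steel dish with the chocolate ball in it by its handle, draw it straight out from under the wire rack, and lift it clear of the bench. Then turn it a quarter turn in the air, level and with the ball staying in the middle, so that its handle points straight away from the glaze dispenser, and hold it close beneath the spout with the ball centred under the nozzle: finish while still holding it there, level and still in mid-air. Do not knock the rack or the dispenser and leave the other things where they are.

Things in the scene. Friction and masses are not known exactly. Their poses are not given: they have to be found in the camera images.
- dish: shallow steel dish like a mini wok, about 145 g, 127 mm across, 30 mm high, standing under the rack's front edge. Origin at the centre of its flat foot (76 mm across), z up. One straight handle along its own -x: level bar 14 mm wide, 18 mm tall, 70 to 165 mm from the centre, mid-height 44 mm above the foot, sticking out of the rack towards the robot
- dish_grip (a point): where to grip: middle of the dish's handle, 115 mm from the dish's centre along its -x, 44 mm above its foot; pads close across the 14 mm width, 30 to 50 N holds it level. Axes as dish
- dish_middle (a point): middle of the dish's inside bottom, 7 mm above the foot. From here the bottom rises 5 degrees out to 20 mm, 10 degrees out to 42 mm, then 44 degrees to the rim: the ball stays in the middle only while the dish is level and moved smoothly
- ball_center (a point): centre of the loose moulded chocolate ball, dark brown, 40 mm in diameter, 40 g; rests in the middle of the dish, its top 47 mm above the dish's foot
- rack: fixed chrome wire cooling rack, 200 mm deep (x), 360 mm wide (y); wire top 128 to 136 mm above the bench on wire side frames at y = +-186 mm, open at front and back. Origin on the bench under its centre; front edge at its own x = -100 mm. At the start the dish's centre is about 20 mm behind this edge, its handle points about along the rack's -x
- pump: fixed heated glaze dispenser: steel box 250 mm deep, 190 wide, 240 high, pump knob on top to 371 mm. Origin on the bench; its own -x points out of the front, along the spout; front face at x = -105 mm. Goose-neck spout, 18 mm thick, runs level 263 to 281 mm above the bench out to x = -215 mm, then down to its mouth
- pump_spout (a point): mouth of the spout, opening down, 204 mm above the bench, 215 mm out along the pump's -x; nozzle 21 mm across. In the right hold the dish's centre is plumb below it, its handle points along the pump's -x, and its foot is some 90 mm below the mouth (top of the ball some 43 mm below)
- milkpan: bystander: small deep milk pan with a straight side and black handle, 96 mm across, 52 mm high, handle to 140 mm from its centre; stands under the rack beside the dish, left or right of it. Origin under its centre
- jar: bystander: small jar, 56 mm across and 75 mm high, standing on top of the rack near its centre. Origin under its centre
- whisk: bystander: balloon whisk, 250 mm long, lying on the bench
- spatula: bystander: spatula, 240 mm long, lying on the bench
- nozzle_a: bystander: steel piping nozzle, cone 32 mm across, 45 mm high
- nozzle_b: bystander: steel piping nozzle, cone 38 mm across, 48 mm high
- ramekin: bystander: white ramekin, 84 mm across, 45 mm high
Mind the look-alikes: they are no part of the job. What is shaped like the part that bears ball_center but blue is not meant.

How it is judged:
By the outcome, as a careful person would: the job done as asked, in the order asked, and still so for the second after the job is handed in, while the arm keeps its last pose, push and grip.
It also fails if it takes over 61 s, if anything falls off the work surface, if the arm or the gripper's body presses on something with over 40 N, if the wrist force passes 120 N, or if a joint passes its speed limit or range.

## Working session

There is one attempt and no reset: what is moved stays moved. The work goes in short steps, Python scripts to look and compute and a shell command to move; the robot and the scene stay as the last step left them, time stands still between calls to the robot, and variables do not carry over. Pictures are saved under pics/ and viewed, and the job is handed in when it is done.

```bash
ls; mkdir -p pics; python3 - <<'E'
from workcell import state, vision, job, env
import cv2,numpy as np
s=state();print(s);print(env.grasp_offset, [x for x in dir(env) if x[0]!='_'])
for n in("scene","top"):
    cv2.imwrite(f"pics/{n}0.png",vision.grab_frame(n)[:,:,::-1]); m=vision.camera_model(n);print(n,{k:np.round(v,4).tolist() if k=='extrinsics' else v for k,v in m.items()})
E
```

```text
pics
{'time_s': 0.0, 'qpos': array([-6.68073144e+01,  1.83518844e+01,  8.97050496e+01, -9.77332903e-04,
        7.20426412e+01, -1.14463750e+00]), 'qvel': array([ 0.11926165,  0.0100727 , -0.03668029, -0.06036911,  0.01428117,
       -0.0372784 ]), 'effort': array([-2.47981377e-03, -4.12464809e+01, -2.31975585e+01,  7.25321355e-02,
        4.56847355e-02, -1.60244390e-04]), 'ee_pos': array([ 236.77743574, -523.45099096,  213.12702056]), 'ee_rot': array([-89.99893986,   0.0995738 , -65.66237381]), 'force': array([-0.88896141, -0.69825316,  0.1553789 ]), 'torque': array([-0.02706435,  0.02853642, -0.03545585]), 'gripper_width': 91.05167836603431}
18.8 ['Unreachable', 'grasp_offset']
scene {'fov_y': 51.10082271776868, 'cx': 322.3322632269632, 'cy': 195.52389027480436, 'extrinsics': [[-0.5643, 0.8255, 0.0117, 402.1222], [-0.5624, -0.3948, 0.7265, 145.6109], [0.6043, 0.4034, 0.687, -1494.4394], [0.0, 0.0, 0.0, 1.0]]}
top {'fov_y': 51.77781810699153, 'cx': 317.3739076867485, 'cy': 201.69379671029606, 'extrinsics': [[-0.0288, -0.9996, 0.0061, -109.809], [0.9975, -0.0284, 0.065, -571.5959], [-0.0648, 0.008, 0.9979, -1177.1521], [0.0, 0.0, 0.0, 1.0]]}
```

View pics/scene0.png

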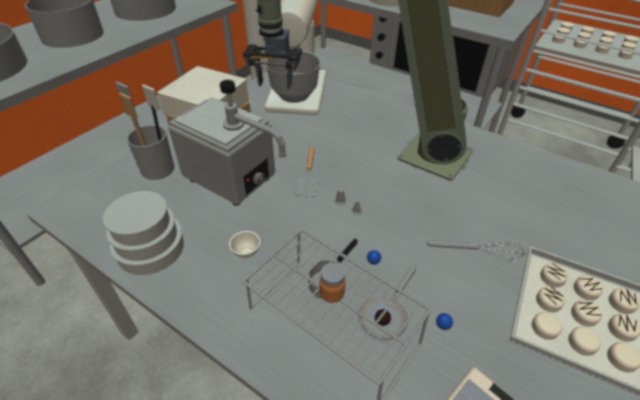

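View pics/top0.png

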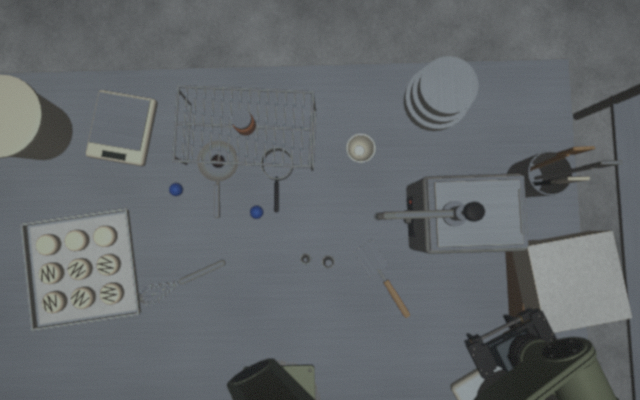

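```bash
cat > h.py <<'E'
import numpy as np,cv2
from workcell import state, vision, job, env
M={n:vision.camera_model(n) for n in("scene","top")}
def f(n): return 200/np.tan(np.radians(M[n]["fov_y"]/2))
def proj(n,p):
    E=np.array(M[n]["extrinsics"]);c=E[:3,:3]@np.asarray(p,float)+E[:3,3]
    return np.array([M[n]["cx"]+f(n)*c[0]/-c[2],M[n]["cy"]+f(n)*-c[1]/-c[2]])
def ray(n,uv):
    E=np.array(M[n]["extrinsics"]);R=E[:3,:3];o=-R.T@E[:3,3]
    d=R.T@np.array([(uv[0]-M[n]["cx"])/f(n),-(uv[1]-M[n]["cy"])/f(n),-1]);return o,d
def atz(n,uv,z):
    o,d=ray(n,uv);return o+d*(z-o[2])/d[2]
def tri(us,ut):
    A=[];b=[]
    for n,u in(("scene",us),("top",ut)):
        o,d=ray(n,u);d=d/np.linalg.norm(d);P=np.eye(3)-np.outer(d,d);A.append(P);b.append(P@o)
    p=np.linalg.solve(A[0]+A[1],b[0]+b[1]);return p,[np.linalg.norm(A[i]@p-b[i]) for i in(0,1)]
def crop(src,out,x,y,w,h,k):
    im=cv2.imread(src)[y:y+h,x:x+w];im=cv2.resize(im,None,fx=k,fy=k,interpolation=cv2.INTER_CUBIC)
    for i in range(0,w,10):
        L=8 if i%50 else 16
        cv2.line(im,(int(i*k),0),(int(i*k),L),(0,255,255),1)
        if i%20==0: cv2.putText(im,str(x+i),(int(i*k),25),0,.35,(0,255,255),1)
    for i in range(0,h,10):
        cv2.line(im,(0,int(i*k)),(8,int(i*k)),(0,255,255),1)
        if i%20==0: cv2.putText(im,str(y+i),(10,int(i*k)+4),0,.35,(0,255,255),1)
    cv2.imwrite(out,im)
E
python3 - <<'E'
from h import *
crop("pics/top0.png","pics/c1.png",165,75,160,150,5)
crop("pics/top0.png","pics/c2.png",365,165,170,100,4.7)
crop("pics/scene0.png","pics/c3.png",240,220,200,180,4)
crop("pics/scene0.png","pics/c4.png",165,70,140,140,4.2)
for n in M: print(proj(n,state()["ee_pos"]))
E
```

```text
[274.73067064  85.02427257]
[488.21581818 330.13815632]
```

View pics/c1.png

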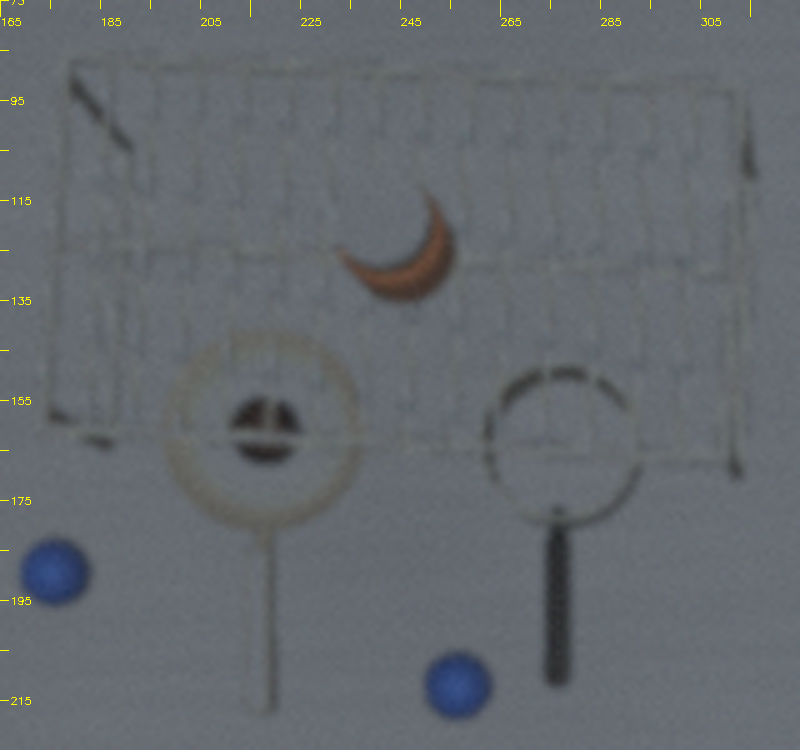

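View pics/c2.png

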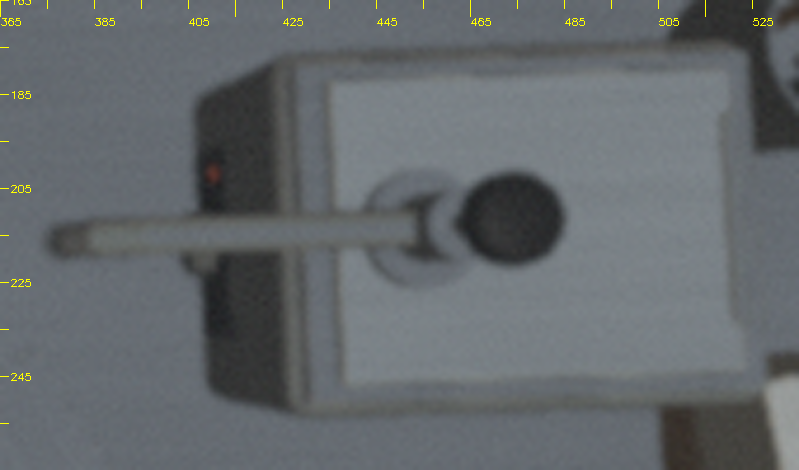

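View pics/c3.png

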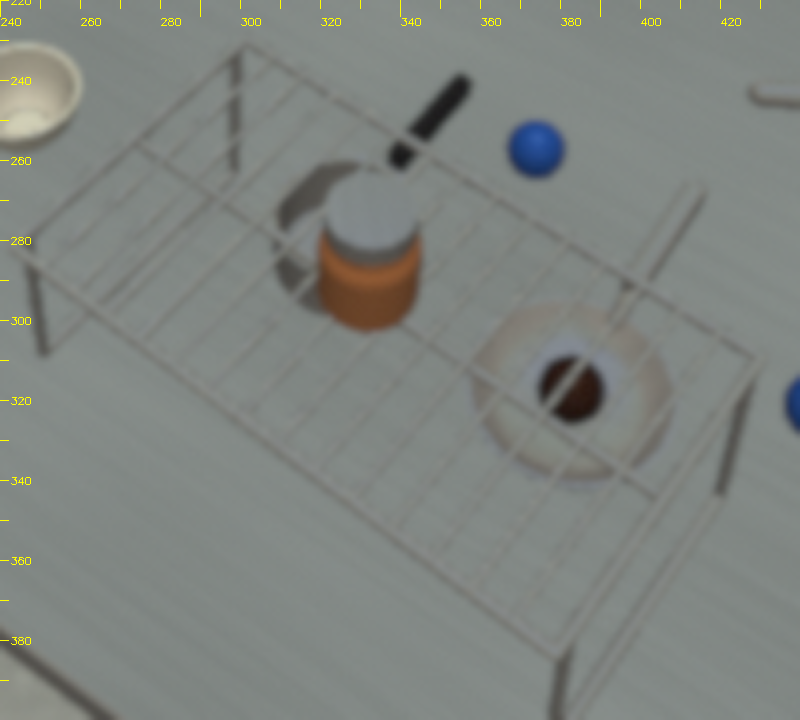

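View pics/c4.png

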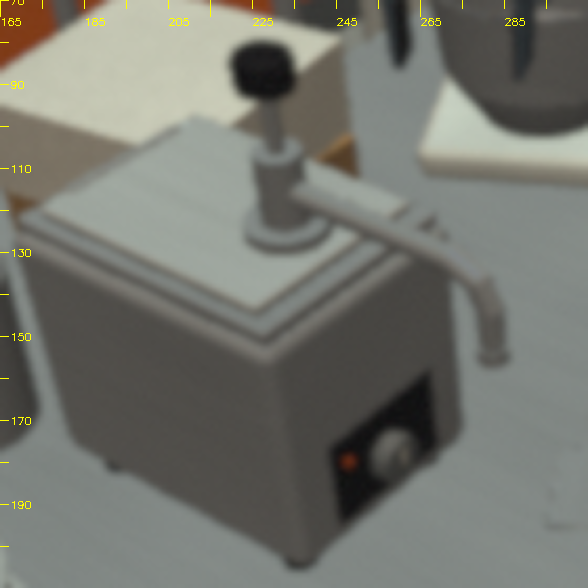

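```bash
python3 - <<'E'
from h import *
np.set_printoptions(precision=1,suppress=True)
print("ball top/scene z27",atz("top",(218,161),27),atz("scene",(383,317.5),27),tri((383,317.5),(218,161)))
print("rim",atz("top",(217.7,161),30),atz("scene",(382.7,317.5),30))
print("handle end top z53",atz("top",(217.8,217.6),53),"scene",atz("scene",(413.7,267.5),53))
print("handle near",atz("top",(217.6,183),53))
print("mouth scene z204",atz("scene",(282.1,156),204))
# spout axis at z~281 top surface
for u in((375.3,216),(385,215.3),(450,213.5)): print("spout top z272",u,atz("top",u,272))
# rack corners z 136
for u in((179,88),(313,94),(175.5,158.5),(312,167.5)): print("rack t",atz("top",u,134))
for u in((301,231),(429.5,309.5),(246,284.5),(380,384.5)): print("rack s",atz("scene",u,134))
# box top corners z240
for u in((424.5,176.5),(427,252.5),(524,174),(525,250)): print("box",atz("top",u,240))
print("box scene",atz("scene",(228,152),240),atz("scene",(271,121),240),atz("scene",(168,122),240))
print("blue",atz("top",(176,189.5),20),atz("top",(256.5,212),20))
print("knob",atz("top",(474,211.5),371))
print("pan handle",atz("top",(276.5,180),50),atz("top",(276,212),50))
for u in((305.5,258.5),(328.5,261.5)): print("noz",atz("top",u,30))
for u in((365,245),(400,312)): print("whisk/spat",atz("top",u,10))
print("ramekin",atz("top",(361,148),45))
E
```

```text
ball top/scene z27 [694.  158.3  27. ] [694.4 161.3  27. ] (array([693.8, 159.9,  24.8]), [np.float64(1.2042008353282463), np.float64(1.2042008353282463)])
rim [693.5 158.5  30. ] [696.5 161.3  30. ]
handle end top z53 [529.2 155.   53. ] scene [539.2 162.9  53. ]
handle near [626.9 154.2  53. ]
mouth scene z204 [ 518.5 -269.5  204. ]
spout top z272 (375.3, 216) [ 515.3 -255.4  272. ]
spout top z272 (385, 215.3) [ 516.3 -277.6  272. ]
spout top z272 (450, 213.5) [ 516.1 -426.6  272. ]
rack t [874.8 234.7 134. ]
rack t [ 848.9 -121.9  134. ]
rack t [685.4 245.2 134. ]
rack t [ 651.5 -113.7  134. ]
rack s [ 660.9 -101.7  134. ]
rack s [683.6 253.6 134. ]
rack s [ 858.  -107.4  134. ]
rack s [881.6 242.6 134. ]
box [ 606.6 -380.8  240. ]
box [ 426.9 -378.4  240. ]
box [ 606.  -618.4  240. ]
box [ 426.  -609.7  240. ]
box scene [ 622.2 -366.   240. ] [ 443.6 -367.1  240. ] [ 618.2 -604.1  240. ]
blue [615.2 282.6  20. ] [543.3  50.8  20. ]
knob [ 516.1 -443.4  371. ]
pan handle [631.1 -11.8  50. ] [540.4  -8.4  50. ]
noz [406.3 -87.5  30. ]
noz [ 395.9 -152.8   30. ]
whisk/spat [ 438.8 -260.9   10. ]
whisk/spat [ 244.1 -354.7   10. ]
ramekin [ 717.1 -255.3   45. ]
```

```bash
python3 - <<'E'
from h import *
np.set_printoptions(precision=1,suppress=True,linewidth=200)
for n in M:
    E=np.array(M[n]["extrinsics"]);print(n,-E[:3,:3].T@E[:3,3],f(n))
g=cv2.cvtColor(cv2.imread("pics/top0.png"),cv2.COLOR_BGR2GRAY).astype(float)
b=cv2.cvtColor(cv2.imread("pics/scene0.png"),cv2.COLOR_BGR2LAB).astype(float)
# table far edge in top: strongest vertical gradient row 50-85
im=cv2.imread("pics/top0.png");hs=cv2.GaussianBlur(im.astype(float),(0,0),2)
d=hs[:,:,0]-hs[:,:,2]
gy=np.gradient(d,axis=0);P=[]
for x in list(range(45,400,12))+list(range(490,560,8)):
    r=50+np.argmax(gy[50:82,x]);P.append((x,r+0.5*(gy[r-1,x]-gy[r+1,x])/(gy[r-1,x]+gy[r+1,x]-2*gy[r,x]+1e-9)))
P=np.array(P);print(P.T)
crop("pics/top0.png","pics/c5.png",0,40,640,50,1.25)
crop("pics/top0.png","pics/c6.png",195,175,45,50,14)
crop("pics/scene0.png","pics/c7.png",375,255,50,45,14)
E
```

```text
scene [1212.   328.4  916.2] 418.3610287143344
top [ 490.7 -116.6 1212.5] 412.0867362276517
[[ 45.   57.   69.   81.   93.  105.  117.  129.  141.  153.  165.  177.  189.  201.  213.  225.  237.  249.  261.  273.  285.  297.  309.  321.  333.  345.  357.  369.  381.  393.  490.  498.
  506.  514.  522.  530.  538.  546.  554. ]
 [ 72.   72.2  71.4  71.   70.9  70.4  70.1  69.9  69.8  69.   69.   69.   68.   67.9  68.   67.5  67.2  67.   66.7  66.2  66.2  66.   65.   65.   65.   64.7  64.2  64.1  63.9  63.   60.9  61.
   60.4  60.1  60.1  60.   59.9  59.4  59.2]]
```

View pics/c6.png

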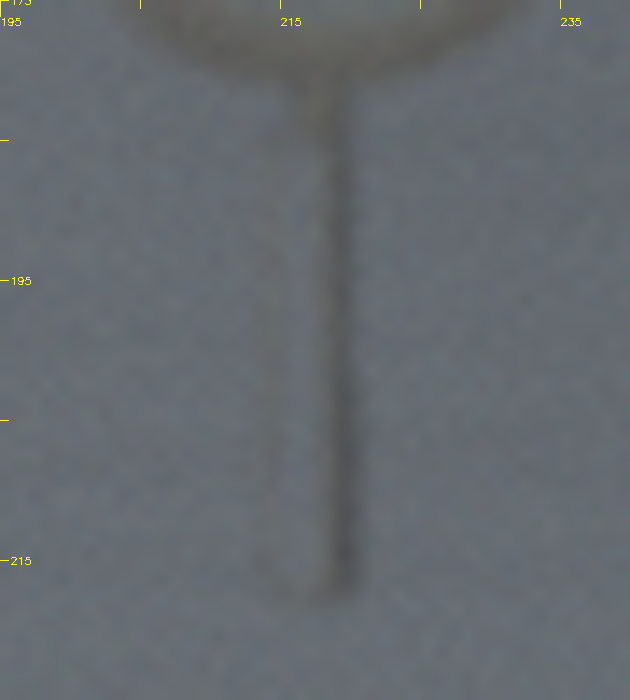

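View pics/c7.png

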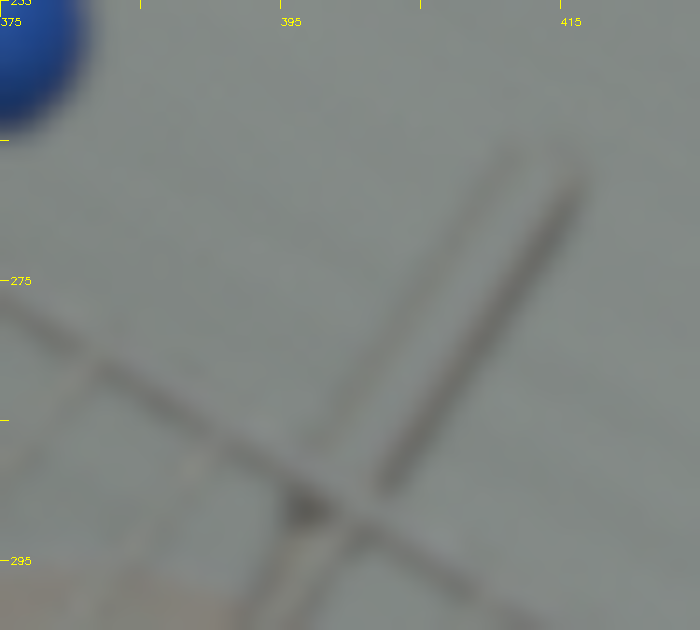

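```bash
python3 - <<'E'
from h import *
np.set_printoptions(precision=1,suppress=True)
print("top: dark side (-y face, z46)",atz("top",(219,187),44),atz("top",(219.7,215),44))
print("top: left edge z53",atz("top",(214.6,190),53),atz("top",(213.8,214),53), "end", atz("top",(216.3,217.7),53))
print("top: right top edge z53",atz("top",(217.9,190),53),atz("top",(218.2,214),53))
print("scene: dark +y face z44",atz("scene",(416.6,267.9),44),atz("scene",(402.5,290),44))
print("scene: -y top edge z53",atz("scene",(411.6,265.7),53),atz("scene",(397.5,286.8),53))
E
```

```text
top: dark side (-y face, z46) [616.4 152.5  44. ] [536.7 151.6  44. ]
top: left edge z53 [607.3 163.   53. ] [539.6 166.1  53. ] end [529.  159.2  53. ]
top: right top edge z53 [607.  153.7  53. ] [539.3 153.7  53. ]
scene: dark +y face z44 [529.1 167.9  44. ] [610.4 168.1  44. ]
scene: -y top edge z53 [537.1 156.   53. ] [615.3 155.5  53. ]
```

```bash
cat >> h.py <<'E'
def plan(pts):
    """pts: list of (x,y,z_tcp,yaw) -> rows shift cm, turn deg from current pose"""
    s=state();p=np.array(s["ee_pos"]);yw=s["ee_rot"][2]
    from scipy.spatial.transform import Rotation as Ro
    R=Ro.from_euler('xyz',s["ee_rot"],degrees=True).as_matrix()
    for q in pts:
        d=R.T@(np.array(q[:3])-p)/10;t=-((q[3]-yw+180)%360-180)
        print([round(float(v),2) for v in d],round(float(t),2))
def show():
    s=state();print(s["time_s"],s["ee_pos"].round(1),s["ee_rot"].round(2),s["force"].round(1),round(s["gripper_width"],1),s["qpos"].round(1))
E
python3 - <<'E'
from h import *
plan([(300,-200,214,-20),(579,160,180,90),(579,160,25,90)])
E
```

```text
[-26.87, -0.04, 19.09] -45.66
[-48.16, 3.4, 59.35] -155.66
[-48.14, 18.9, 59.35] -155.66
```

```bash
python3 -m handwheel '[[9.1,[-27,0,19],-46],[9.1,[-27,0,19],-46],[9.1,[-27,0,19],-46],[9.1,[-27,0,19],-46],[9.1,[-27,0,19],-46],[9.1,[-27,0,19],-46],[9.1,[-27,0,19],-46],[9.1,[-27,0,19],-46],[9.1,[-48,0,59],-120],[9.1,[-48,0,59],-120]]' 30
python3 - <<'E'
from h import *
show();plan([(579,160,160,90)])
E
```

```text
time_s: 1.1
ee_pos: [360.6, -120.9, 213.9]
ee_rot: [-90.0, -0.0, -2.4]
force: [1.2, -1.7, 0.1]
gripper_width: 91.2
1.1 [ 360.6 -120.9  213.9] [-8.998e+01 -2.000e-02 -2.400e+00] [ 1.2 -1.7  0.1] 91.2 [-20.3   0.4 112.    0.   67.5 -17.9]
[20.64, 5.41, 28.98] -92.4
```

```bash
python3 -m handwheel '[[9.1,[20.6,3,29],-92.4],[9.1,[20.6,3,29],-92.4],[9.1,[20.6,3,29],-92.4],[9.1,[20.6,3,29],-92.4],[9.1,[20.6,3,29],-92.4],[9.1,[20.6,3,29],-92.4],[9.1,[20.6,3,29],-92.4],[9.1,[20.6,3,29],-92.4],[9.1,[20.6,3,29],-92.4],[9.1,[20.6,3,29],-92.4]]'
python3 - <<'E'
from h import *
show();plan([(579,160,130,90)])
E
```

```text
time_s: 2.1
ee_pos: [579.4, 159.9, 182.8]
ee_rot: [-89.9, 0.0, 83.8]
force: [0.5, -1.2, 0.0]
gripper_width: 91.5
2.1 [579.4 159.9 182.8] [-8.994e+01  3.000e-02  8.384e+01] [ 0.5 -1.2  0. ] 91.5 [ 14.3  21.8  88.9  -0.   69.3 -69.5]
[0.01, 5.28, 0.03] -6.16
```

```bash
python3 -m handwheel '[[9.1,[0,4,0],-6.2],[9.1,[0,8,0],-6.2],[9.1,[0,10,0],-6.2],[9.1,[0,10,0],-6.2],[9.1,[0,10,0],-6.2]]'
python3 - <<'E'
from h import *
show()
for n in("scene","top"): cv2.imwrite(f"pics/{n}1.png",vision.grab_frame(n)[:,:,::-1])
crop("pics/top1.png","pics/d1.png",150,130,150,110,5)
crop("pics/scene1.png","pics/d2.png",330,190,150,140,4.2)
p=state()["ee_pos"]
for n in M: print(proj(n,p))
E
```

```text
time_s: 2.6
ee_pos: [580.1, 159.2, 82.9]
ee_rot: [-89.9, 0.0, 90.0]
force: [0.6, -0.9, 0.6]
gripper_width: 91.0
2.6 [580.1 159.2  82.9] [-8.994e+01  4.000e-02  9.001e+01] [ 0.6 -0.9  0.6] 91.0 [ 14.3  26.8  96.5  -0.   56.8 -75.7]
[407.22742552 270.41559952]
[213.1260184  198.53150045]
```

View pics/d1.png

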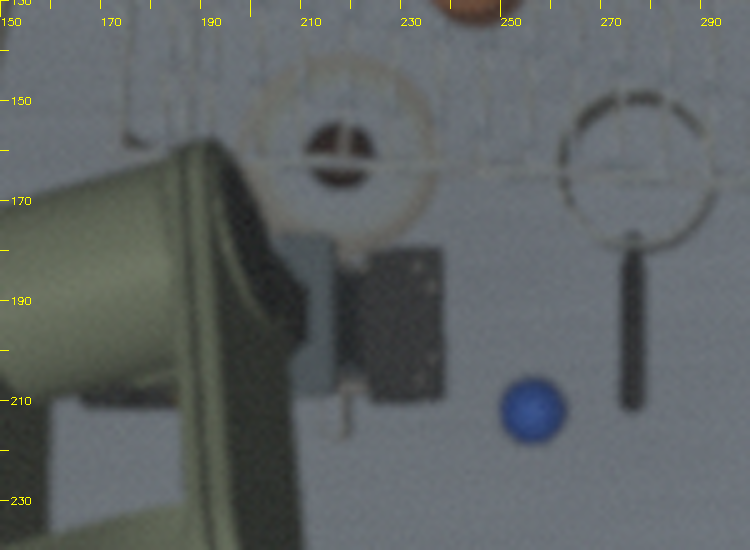

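View pics/d2.png

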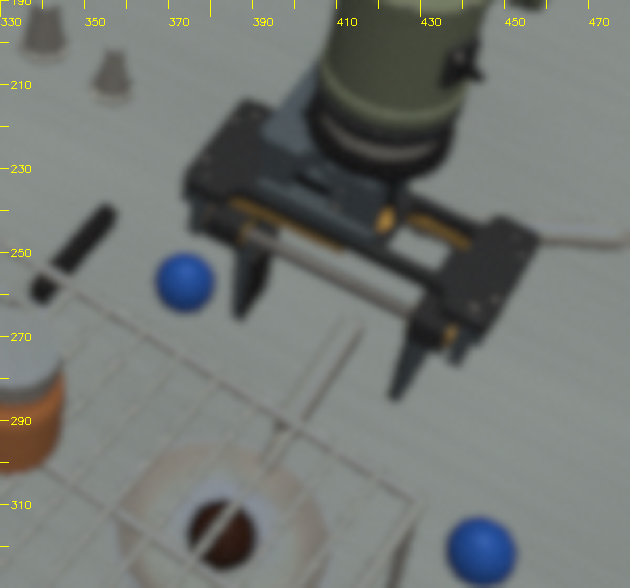

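```bash
python3 -m handwheel '[[9.1,[0.1,3,-0.1],0],[9.1,[0.1,5,-0.1],0],[9.1,[0.1,5.8,-0.1],0],[9.1,[0.1,5.8,-0.1],0],[9.1,[0.1,5.8,-0.1],0]]'
python3 - <<'E'
from h import *
show()
E
```

```text
time_s: 3.2
ee_pos: [583.0, 161.0, 27.7]
ee_rot: [-90.3, -0.0, 90.0]
force: [-0.2, 0.5, 0.4]
gripper_width: 90.8
3.2 [583.  161.   27.7] [-9.026e+01 -4.000e-02  9.003e+01] [-0.2  0.5  0.4] 90.8 [ 14.4  30.4  99.5  -0.   49.8 -75.6]
```

```bash
python3 -m handwheel '[[9.1,[0,0.2,0.3],0],[9.1,[0,0.2,0.3],0],[7,[0,0.2,0.3],0],[5,[0,0.2,0.3],0],[4,[0,0.2,0.3],0],[3,[0,0.2,0.3],0],[2.5,[0,0.2,0.3],0],[2,[0,0.2,0.3],0],[1.7,[0,0.2,0.3],0],[1.6,[0,0.2,0.3],0]]' 30
python3 - <<'E'
from h import *
show()
E
```

```text
time_s: 4.2
ee_pos: [579.9, 161.0, 25.7]
ee_rot: [-90.3, -0.0, 90.0]
force: [0.1, -0.6, 0.8]
gripper_width: 29.8
4.2 [579.9 161.   25.7] [-9.025e+01 -4.000e-02  9.002e+01] [ 0.1 -0.6  0.8] 29.8 [ 14.4  30.4 100.1  -0.   49.3 -75.6]
```

```bash
python3 -m handwheel '[[1.8,[0,0,0],0],[1.6,[0,0,0],0],[1.5,[0,0,0],0],[1.4,[0,0,0],0],[1.3,[0,0,0],0],[1.0,[0,0,0],0],[0.5,[0,0,0],0],[0.5,[0,0,0],0],[0.5,[0,0,0],0],[0.5,[0,0,0],0]]' 42
python3 - <<'E'
from h import *
show()
cv2.imwrite(f"pics/scene2.png",vision.grab_frame("scene")[:,:,::-1])
crop("pics/scene2.png","pics/d3.png",330,190,150,140,4.2)
E
```

```text
time_s: 5.2
ee_pos: [580.0, 160.9, 25.7]
ee_rot: [-90.3, -0.0, 90.0]
force: [0.2, -0.7, -0.2]
gripper_width: 13.8
5.2 [580.  160.9  25.7] [-9.025e+01 -4.000e-02  9.003e+01] [ 0.2 -0.7 -0.2] 13.8 [ 14.4  30.4 100.1  -0.   49.3 -75.6]
```

View pics/d3.png

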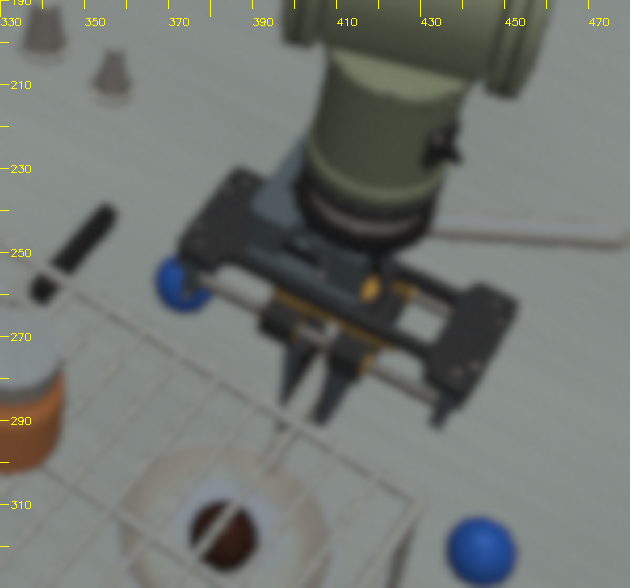

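```bash
python3 -m handwheel '[[0.5,[0,-0.05,0],0],[0.5,[0,-0.15,0],0],[0.5,[0,-0.3,0],0],[0.5,[0,-0.4,0],0],[0.5,[0,-0.5,0],0],[0.5,[0,-0.55,0],0],[0.5,[0,-0.6,0],0],[0.5,[0,-0.6,0],0],[0.5,[0,-0.6,0],0],[0.5,[0,-0.6,0],0]]' 45
python3 - <<'E'
from h import *
show()
E
```

```text
time_s: 6.25
ee_pos: [579.9, 160.9, 31.7]
ee_rot: [-90.2, -0.0, 90.0]
force: [-0.6, 0.8, -1.7]
gripper_width: 13.4
6.25 [579.9 160.9  31.7] [-9.025e+01 -4.000e-02  9.002e+01] [-0.6  0.8 -1.7] 13.4 [ 14.4  30.   99.7  -0.   50.1 -75.6]
```

```bash
python3 -m handwheel '[[0.5,[0,0,0.15],0],[0.5,[0,0,0.55],0],[0.5,[0,0,1.2],0],[0.5,[0,0,2.0],0],[0.5,[0,0,2.9],0],[0.5,[0,0,3.8],0],[0.5,[0,0,4.6],0],[0.5,[0,0,5.2],0],[0.5,[0,0,5.6],0],[0.5,[0,0,5.8],0]]'
python3 -m handwheel '[[0.5,[0,0,0.1],0],[0.5,[0,0,0.1],0],[0.5,[0,0,0.1],0]]'
python3 - <<'E'
from h import *
show()
cv2.imwrite(f"pics/scene3.png",vision.grab_frame("scene")[:,:,::-1])
crop("pics/scene3.png","pics/d4.png",330,170,150,140,4.2)
E
```

```text
time_s: 7.25
ee_pos: [521.6, 160.9, 31.5]
ee_rot: [-90.3, -0.0, 90.0]
force: [-0.5, 0.1, -2.1]
gripper_width: 13.9
time_s: 7.55
ee_pos: [520.9, 160.9, 31.5]
ee_rot: [-90.3, -0.0, 90.0]
force: [0.1, -0.5, -1.8]
gripper_width: 13.8
7.55 [520.9 160.9  31.5] [-9.028e+01 -4.000e-02  9.003e+01] [ 0.1 -0.5 -1.8] 13.8 [ 16.   25.9 107.6  -0.   46.2 -74. ]
```

View pics/d4.png

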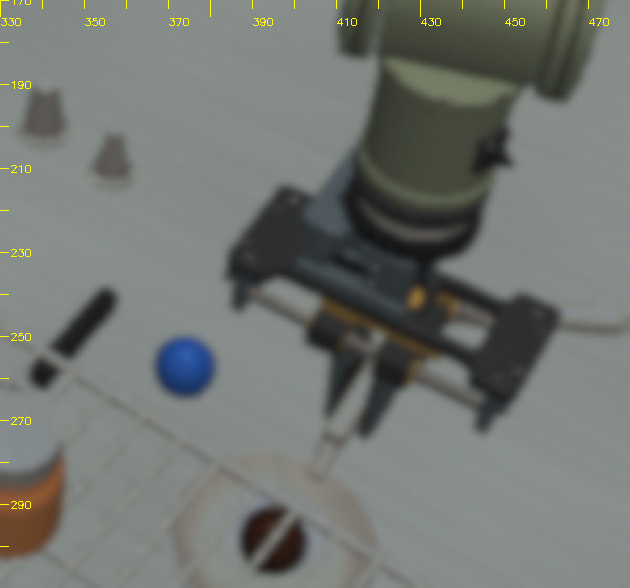

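```bash
python3 -m handwheel '[[0.5,[0,0,0.2],0],[0.5,[0,0,0.7],0],[0.5,[0,0,1.4],0],[0.5,[0,0,2.3],0],[0.5,[0,0,3.3],0],[0.5,[0,0,4.3],0],[0.5,[0,0,5.2],0],[0.5,[0,0,5.9],0],[0.5,[0,0,6.4],0],[0.5,[0,0,6.6],0]]'
python3 -m handwheel '[[0.5,[0,0,0.1],0],[0.5,[0,0,0.1],0],[0.5,[0,0,0.1],0]]'
python3 - <<'E'
from h import *
show()
cv2.imwrite(f"pics/scene4.png",vision.grab_frame("scene")[:,:,::-1])
crop("pics/scene4.png","pics/d5.png",330,170,150,140,4.2)
E
```

```text
time_s: 8.6
ee_pos: [454.3, 160.9, 31.2]
ee_rot: [-90.3, -0.0, 90.0]
force: [0.7, -0.1, -2.0]
gripper_width: 14.0
time_s: 8.9
ee_pos: [453.7, 161.0, 31.3]
ee_rot: [-90.3, -0.0, 90.0]
force: [0.7, -0.7, -1.5]
gripper_width: 14.3
8.9 [453.7 161.   31.3] [-9.029e+01 -5.000e-02  9.003e+01] [ 0.7 -0.7 -1.5] 14.3 [ 1.82e+01  2.14e+01  1.16e+02 -1.00e-01  4.22e+01 -7.18e+01]
```

View pics/d5.png

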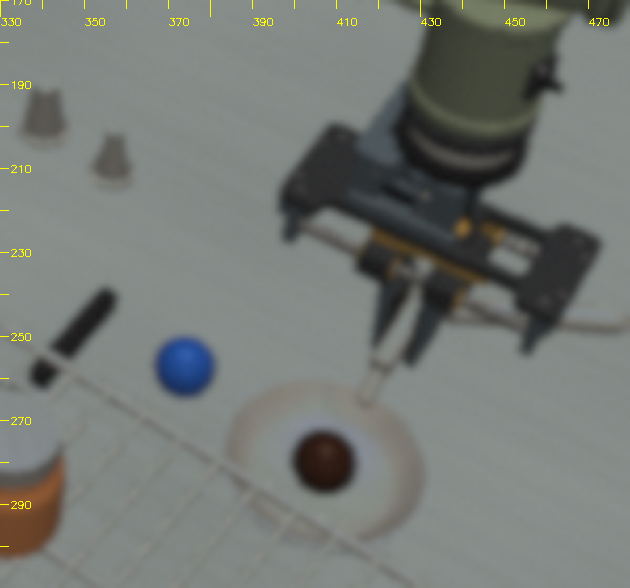

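```bash
python3 -m handwheel '[[0.5,[0,-0.15,0],0],[0.5,[0,-0.5,0],0],[0.5,[0,-1.1,0],0],[0.5,[0,-1.9,0],0],[0.5,[0,-2.7,0],0],[0.5,[0,-3.5,0],0],[0.5,[0,-4.3,0],0],[0.5,[0,-4.9,0],0],[0.5,[0,-5.3,0],0],[0.5,[0,-5.4,0],0]]'
python3 -m handwheel '[[0.5,[0,-0.15,0],0],[0.5,[0,-0.5,0],0],[0.5,[0,-1.1,0],0],[0.5,[0,-1.9,0],0],[0.5,[0,-2.7,0],0],[0.5,[0,-3.5,0],0],[0.5,[0,-4.3,0],0],[0.5,[0,-4.9,0],0],[0.5,[0,-5.3,0],0],[0.5,[0,-5.4,0],0]]'
python3 - <<'E'
from h import *
show()
def fr(i,n):return 0
# rotation about dish centre: grasp = c + 115*(cos(h),sin(h)), h=tool yaw+90
c=state()["ee_pos"]
yaw0=state()["ee_rot"][2]
C=np.array([c[0]+115,c[1]])
print("centre",C)
def P(i,yaw,cx,cy,z=c[2]):
    a=np.radians(yaw+90);return (cx+115*np.cos(a),cy+115*np.sin(a),z,yaw)
tot=30
prof=[.5,1,1.5,2,2.5,2.5,2.5,2.5,2.5,2.5]  # deg steps shape
for k,t in enumerate(np.linspace(.1,3,30)):
    pass
s=np.linspace(0,1,41)[1:]
w=10*s**3-15*s**4+6*s**5
E
```

```text
time_s: 9.95
ee_pos: [453.7, 161.0, 85.8]
ee_rot: [-90.3, -0.1, 90.0]
force: [-0.4, -0.4, -2.2]
gripper_width: 13.6
time_s: 10.95
ee_pos: [453.6, 161.0, 140.3]
ee_rot: [-90.4, -0.1, 90.0]
force: [0.4, -0.1, -1.2]
gripper_width: 13.8
10.95 [453.6 161.  140.3] [-9.038e+01 -8.000e-02  9.003e+01] [ 0.4 -0.1 -1.2] 13.8 [ 18.2  13.4 108.2  -0.   58.  -71.8]
centre [568.56646271 161.02596816]
```

```bash
for i in 1; do python3 -m handwheel '[[0.5,[0,0,0],0.5],[0.5,[0,0,0],2],[0.5,[0,0,0],4.5],[0.5,[0,0,0],8],[0.5,[0,0,0],11.5],[0.5,[0,0,0],15],[0.5,[0,0,0],18],[0.5,[0,0,0],20.5],[0.5,[0,0,0],22],[0.5,[0,0,0],22.5]]'; done
python3 - <<'E'
from h import *
show()
cv2.imwrite(f"pics/scene5.png",vision.grab_frame("scene")[:,:,::-1])
crop("pics/scene5.png","pics/d6.png",310,130,180,150,4.2)
E
```

```text
time_s: 11.95
ee_pos: [453.4, 161.0, 140.1]
ee_rot: [-90.3, -0.2, 67.5]
force: [-0.0, -0.3, -1.6]
gripper_width: 13.5
11.95 [453.4 161.  140.1] [-90.3   -0.2   67.48] [-0.  -0.3 -1.6] 13.5 [ 18.2  13.4 108.2  -0.   58.  -49.2]
```

View pics/d6.png

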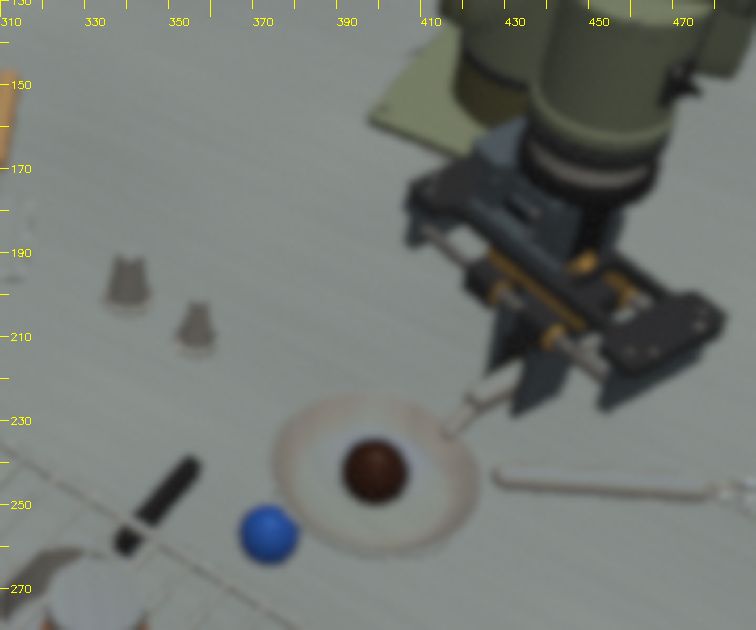

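```bash
python3 -m handwheel '[[0.5,[0,0,0],0.5],[0.5,[0,0,0],2],[0.5,[0,0,0],4.5],[0.5,[0,0,0],8],[0.5,[0,0,0],11.5],[0.5,[0,0,0],15],[0.5,[0,0,0],18],[0.5,[0,0,0],20.5],[0.5,[0,0,0],22],[0.5,[0,0,0],22.5]]'
python3 -m handwheel '[[0.5,[0,0,0],0.5],[0.5,[0,0,0],2],[0.5,[0,0,0],4.5],[0.5,[0,0,0],8],[0.5,[0,0,0],11.5],[0.5,[0,0,0],15],[0.5,[0,0,0],18],[0.5,[0,0,0],20.5],[0.5,[0,0,0],22],[0.5,[0,0,0],22.5]]'
python3 -m handwheel '[[0.5,[0,0,0],0.5],[0.5,[0,0,0],2],[0.5,[0,0,0],4.5],[0.5,[0,0,0],8],[0.5,[0,0,0],11.5],[0.5,[0,0,0],15],[0.5,[0,0,0],18],[0.5,[0,0,0],20.5],[0.5,[0,0,0],22],[0.5,[0,0,0],22.5]]'
python3 - <<'E'
from h import *
show()
for n in("scene","top"): cv2.imwrite(f"pics/{n}6.png",vision.grab_frame(n)[:,:,::-1])
crop("pics/scene6.png","pics/d7.png",290,110,180,150,4.2)
crop("pics/top6.png","pics/d8.png",180,170,150,110,5)
E
```

```text
time_s: 13.0
ee_pos: [453.5, 161.0, 140.1]
ee_rot: [-90.2, -0.3, 44.9]
force: [-0.7, 0.9, -1.6]
gripper_width: 13.4
time_s: 14.0
ee_pos: [453.6, 161.1, 140.2]
ee_rot: [-90.1, -0.4, 22.4]
force: [-0.0, -0.8, -1.6]
gripper_width: 13.7
time_s: 15.0
ee_pos: [453.6, 161.1, 140.2]
ee_rot: [-89.9, -0.4, -0.2]
force: [-0.3, -0.4, -1.1]
gripper_width: 13.5
15.0 [453.6 161.1 140.2] [-89.91  -0.38  -0.15] [-0.3 -0.4 -1.1] 13.5 [ 18.2  13.4 108.2  -0.   58.   18.4]
```

View pics/d7.png

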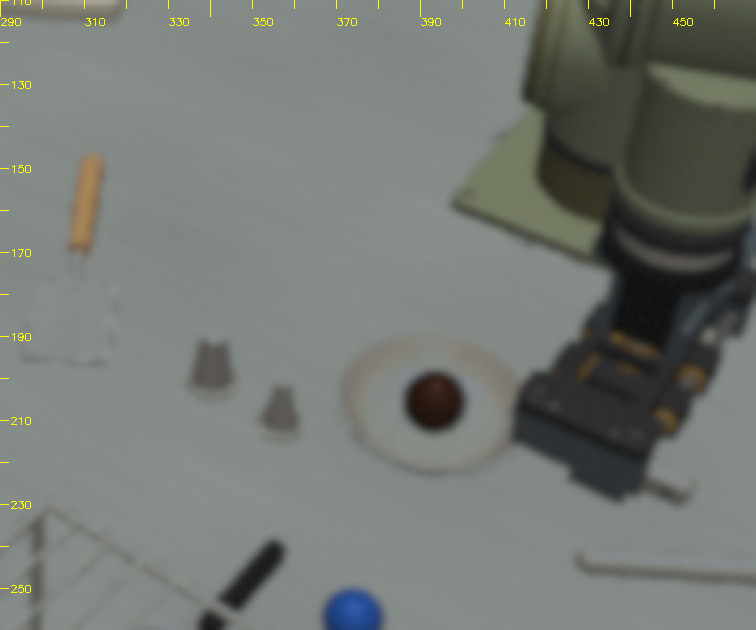

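View pics/d8.png

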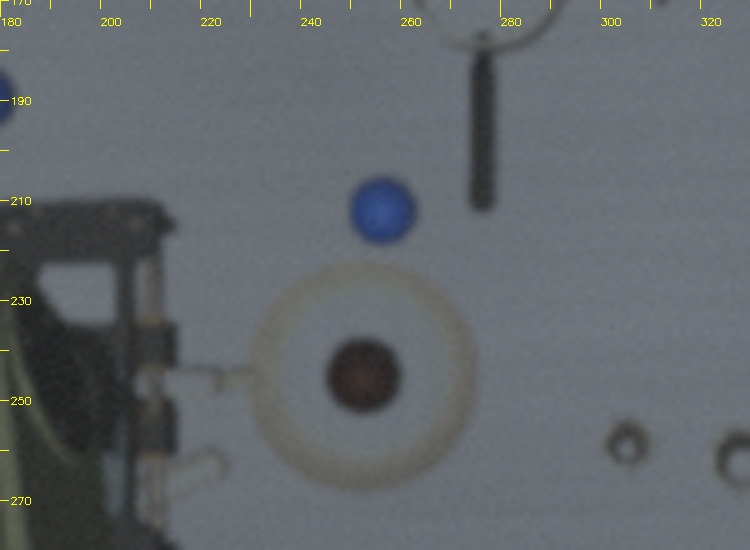

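```bash
python3 - <<'E'
from h import *
np.set_printoptions(precision=1,suppress=True)
print(atz("top",(252.8,245),141.5),atz("top",(252.7,245.2),144.5),atz("scene",(290+434/4.2,110+401/4.2),141.5),tri((290+434/4.2,110+401/4.2),(252.8,245)))
E
```

```text
[452.9  44.9 141.5] [452.5  44.7 144.5] [454.4  48.3 141.5] (array([452.3,  46.3, 138.5]), [np.float64(1.1269459719623596), np.float64(1.126945971962398)])
```

```bash
for i in 1; do python3 -m handwheel '[[0.5,[0.05,0,-0.2],0],[0.5,[0.15,0,-0.7],0],[0.5,[0.3,0,-1.4],0],[0.5,[0.5,0,-2.3],0],[0.5,[0.7,0,-3.3],0],[0.5,[0.9,0,-4.3],-0.1],[0.5,[1.1,0,-5.2],-0.1],[0.5,[1.25,0,-5.9],-0.1],[0.5,[1.35,0,-6.4],-0.1],[0.5,[1.4,0,-6.6],-0.1]]'; done
python3 -m handwheel '[[0.5,[0.05,0,-0.2],0],[0.5,[0.15,0,-0.7],0],[0.5,[0.3,0,-1.4],0],[0.5,[0.5,0,-2.3],0],[0.5,[0.7,0,-3.3],0],[0.5,[0.9,0,-4.3],0],[0.5,[1.1,0,-5.2],0],[0.5,[1.25,0,-5.9],0],[0.5,[1.35,0,-6.4],0],[0.5,[1.4,0,-6.6],0]]'
python3 -m handwheel '[[0.5,[0.05,0,-0.2],0],[0.5,[0.15,0,-0.7],0],[0.5,[0.3,0,-1.4],0],[0.5,[0.5,0,-2.3],0],[0.5,[0.7,0,-3.3],0],[0.5,[0.9,0,-4.3],0],[0.5,[1.1,0,-5.2],0],[0.5,[1.25,0,-5.9],0],[0.5,[1.35,0,-6.4],0],[0.5,[1.4,0,-6.6],0]]'
python3 - <<'E'
from h import *
show()
for n in("scene","top"): cv2.imwrite(f"pics/{n}7.png",vision.grab_frame(n)[:,:,::-1])
crop("pics/scene7.png","pics/e1.png",200,70,180,150,4.2)
crop("pics/top7.png","pics/e2.png",280,150,150,110,5)
E
```

```text
time_s: 16.1
ee_pos: [467.6, 94.5, 140.2]
ee_rot: [-89.9, -0.4, -0.0]
force: [-0.2, -0.3, -1.8]
gripper_width: 14.0
time_s: 17.1
ee_pos: [481.6, 27.9, 140.2]
ee_rot: [-89.9, -0.4, -0.1]
force: [-0.4, -1.0, -2.4]
gripper_width: 13.7
time_s: 18.1
ee_pos: [495.6, -38.7, 140.1]
ee_rot: [-89.9, -0.4, -0.1]
force: [0.6, 0.8, -2.0]
gripper_width: 13.8
18.1 [495.6 -38.7 140.1] [-89.91  -0.37  -0.12] [ 0.6  0.8 -2. ] 13.8 [ -5.9  14.8 106.3   0.2  58.6  -5.8]
```

View pics/e1.png

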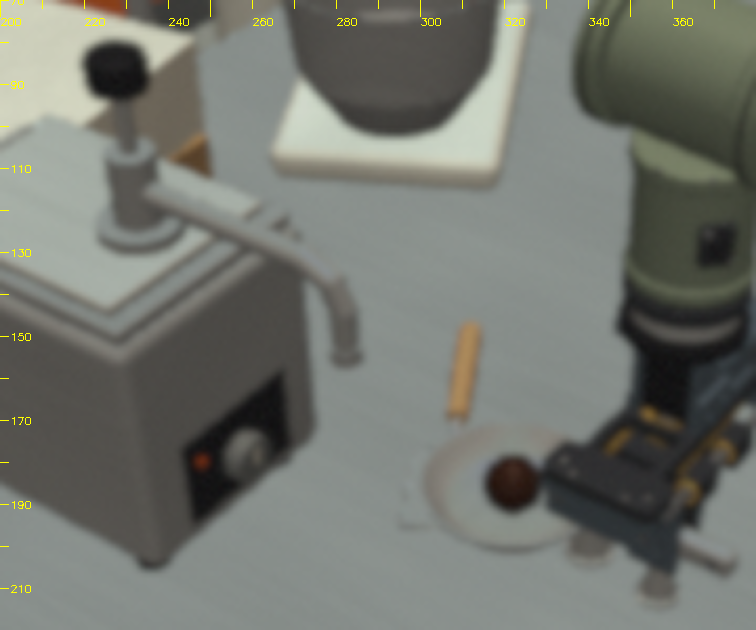

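View pics/e2.png

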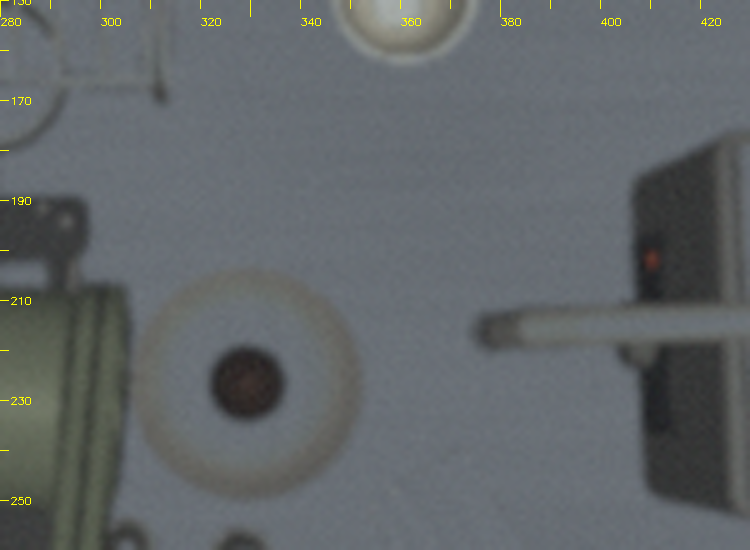

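```bash
python3 - <<'E'
from h import *
np.set_printoptions(precision=1,suppress=True)
print("scene mouth",atz("scene",(282.5,154.5),204), "bias-corr",atz("scene",(282.5,154.5),202))
for y in(-264,-267,-270):
    print(y,"mouth left edge z204",proj("top",(517,y+10.5,204)),"elbow left z255",proj("top",(517,y+9,255)),proj("top",(517,y,204)))
for u in((380,215.8),(376,216)): print(atz("top",u,230))
E
```

```text
scene mouth [ 512.6 -272.7  204. ] bias-corr [ 510.7 -274.4  202. ]
-264 mouth left edge z204 [370.4 216.2] elbow left z255 [374.  215.5] [374.7 216. ]
-267 mouth left edge z204 [371.7 216.1] elbow left z255 [375.3 215.5] [375.9 216. ]
-270 mouth left edge z204 [372.9 216.1] elbow left z255 [376.6 215.4] [377.2 216. ]
[ 516.5 -272.9  230. ]
[ 516.3 -263.3  230. ]
```

```bash
python3 -m handwheel '[[0.5,[0.05,0,-0.2],0],[0.5,[0.15,0,-0.6],0],[0.5,[0.25,0,-1.2],0],[0.5,[0.4,0,-2.0],0],[0.5,[0.5,0,-2.9],0],[0.5,[0.65,0,-3.8],0],[0.5,[0.8,0,-4.6],0],[0.5,[0.9,0,-5.2],0],[0.5,[1.0,0,-5.7],0],[0.5,[1.05,0,-5.9],0]]'
python3 -m handwheel '[[0.5,[0.05,0,-0.2],0],[0.5,[0.15,0,-0.6],0],[0.5,[0.25,0,-1.2],0],[0.5,[0.4,0,-2.0],0],[0.5,[0.5,0,-2.9],0],[0.5,[0.65,0,-3.8],0],[0.5,[0.8,0,-4.6],0],[0.5,[0.9,0,-5.2],0],[0.5,[1.0,0,-5.7],0],[0.5,[1.05,0,-5.9],0]]'
python3 - <<'E'
from h import *
show()
for n in("scene","top"): cv2.imwrite(f"pics/{n}8.png",vision.grab_frame(n)[:,:,::-1])
crop("pics/scene8.png","pics/e3.png",230,100,120,100,6.5)
crop("pics/top8.png","pics/e4.png",320,160,110,90,7)
E
```

```text
time_s: 19.2
ee_pos: [506.0, -97.8, 140.0]
ee_rot: [-89.9, -0.4, -0.1]
force: [0.9, -0.3, -1.3]
gripper_width: 13.9
time_s: 20.2
ee_pos: [516.5, -157.4, 140.0]
ee_rot: [-89.9, -0.4, -0.2]
force: [0.2, 0.1, -2.6]
gripper_width: 13.8
20.2 [ 516.5 -157.4  140. ] [-89.9   -0.37  -0.16] [ 0.2  0.1 -2.6] 13.8 [-18.3  18.4 100.9   0.2  60.3 -18.3]
```

View pics/e3.png

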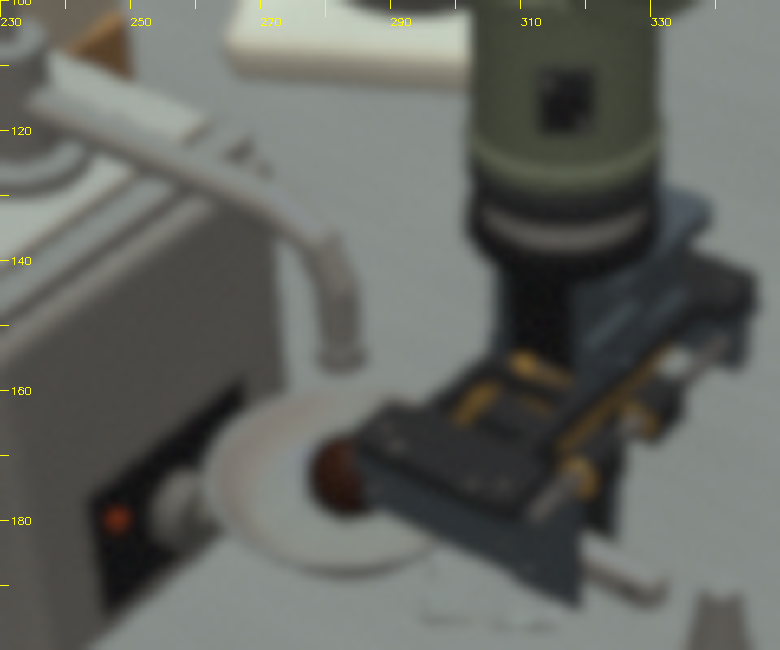

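View pics/e4.png

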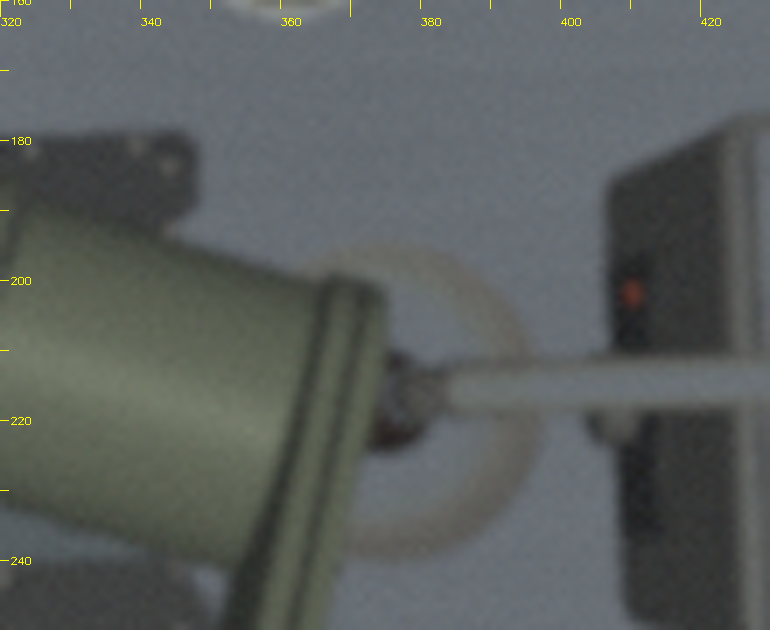

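```bash
python3 - <<'E'
from h import *
np.set_printoptions(precision=1,suppress=True)
print("rim top",atz("top",(374.8,217.5),144.3),"ball scene",atz("scene",(283.7,173.4),141.3))
for c in((516.5,-272.4),(516.5,-268),):
    print(c)
    for z,r in((204,10.5),(141.3,20)):
        for n in M:
            a=np.linspace(0,2*np.pi,72)
            if z==204: pts=np.array([proj(n,(c[0]+r*np.cos(t),c[1]+r*np.sin(t),z)) for t in a])
            else: pts=np.array([proj(n,(c[0],c[1],z))])
            print(n,z,"u",pts[:,0].min(),pts[:,0].max(),"v",pts[:,1].min(),pts[:,1].max())
    print("top elbow, z 240 r9", [proj("top",(c[0],c[1]+9,z)) for z in(215,240,260)])
E
```

```text
rim top [ 514.8 -272.8  144.3] ball scene [ 517.8 -268.6  141.3]
(516.5, -272.4)
scene 204 u 277.8953008766065 285.5449145420717 v 152.91591612446086 157.62122869097047
top 204 u 373.8600583229676 382.42490587509275 v 211.86725226834955 220.44109652195564
scene 141.3 u 282.92903349744654 282.92903349744654 v 172.6500704485199 172.6500704485199
top 141.3 u 374.4475561524251 374.4475561524251 v 216.87381637839914 216.87381637839914
top elbow, z 240 r9 [array([375.1, 216.1]), array([376.7, 215.8]), array([378. , 215.5])]
(516.5, -268)
scene 204 u 279.1485278338175 286.80869533974794 v 153.47826326751755 158.19839309060427
top 204 u 372.0660687307281 380.63140381614784 v 211.9185553464951 220.49276699771588
scene 141.3 u 284.1437309560404 284.1437309560404 v 173.2250670226504 173.2250670226504
top 141.3 u 372.7583778481626 372.7583778481626 v 216.92232085486788 216.92232085486788
top elbow, z 240 r9 [array([373.3, 216.2]), array([374.8, 215.9]), array([376.1, 215.6])]
```

```bash
python3 -m handwheel '[[0.5,[0,0,0],0],[0.5,[0,0,-0.1],-0.1],[0.5,[0,0,-0.1],-0.1],[0.5,[0,0,-0.1],-0.1],[0.5,[0,0,-0.1],-0.1],[0.5,[0,0,-0.1],-0.1],[0.5,[0,0,-0.1],-0.1],[0.5,[0,0,-0.1],-0.1]]'
python3 - <<'E'
from h import *
show();print(state()["qvel"].round(2))
for n in("scene","top"): cv2.imwrite(f"pics/{n}9.png",vision.grab_frame(n)[:,:,::-1])
crop("pics/scene9.png","pics/e5.png",200,90,240,180,3.3)
crop("pics/top9.png","pics/e6.png",320,160,110,90,7)
E
```

```text
time_s: 21.1
ee_pos: [516.4, -158.0, 139.9]
ee_rot: [-89.9, -0.4, -0.1]
force: [0.5, 0.1, -0.5]
gripper_width: 13.5
21.1 [ 516.4 -158.   139.9] [-8.99e+01 -3.70e-01 -5.00e-02] [ 0.5  0.1 -0.5] 13.5 [-18.4  18.4 100.9   0.2  60.4 -18.4]
[-0.09 -0.09 -0.18 -0.14  0.03 -0.01]
```

View pics/e5.png

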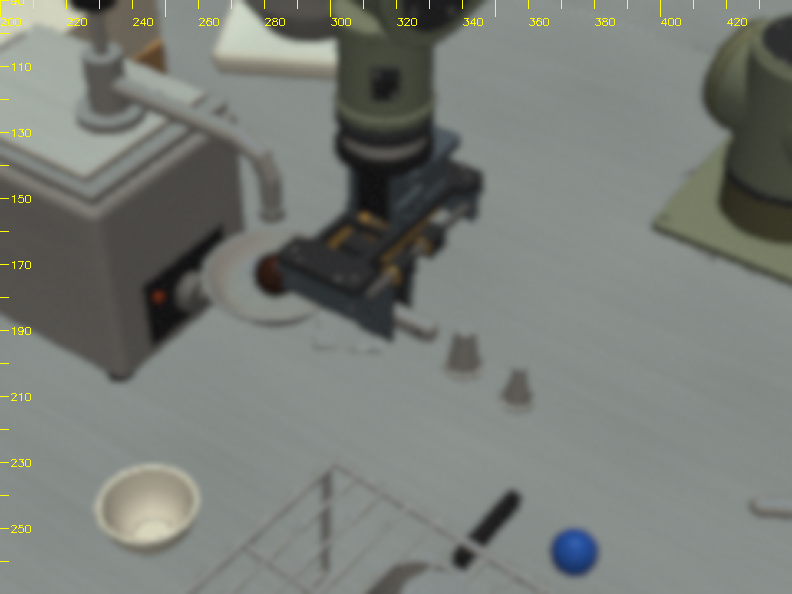

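View pics/e6.png

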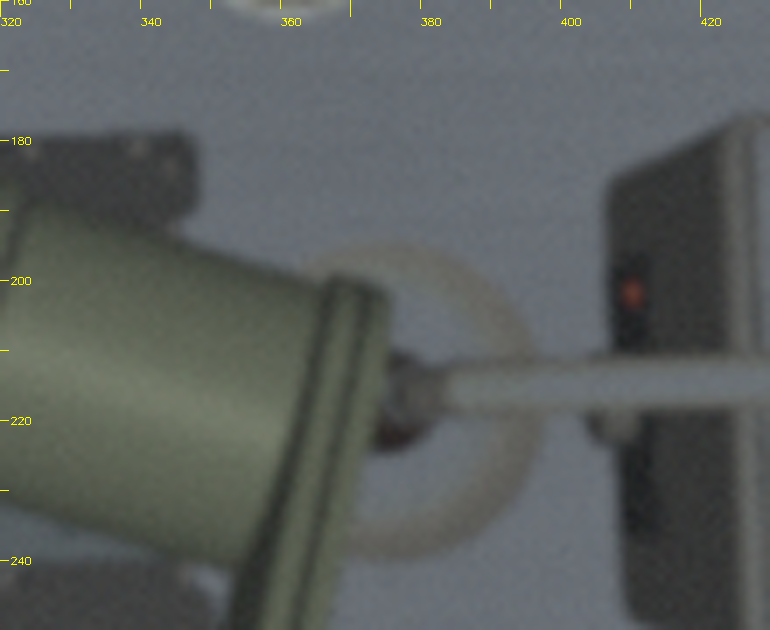

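The pictures show the dish held level in mid-air, with the ball in the middle at scene pixel (283,173). The spout mouth is directly above it at (282,156), and the other things are where they were.

```bash
python3 - <<'E'
from workcell import job,state
print(state()["force"].round(1),state()["gripper_width"]);print(job.job_done())
E
```

```text
[-0.6 -0.6 -2.3] 13.819182663153386
the job is handed in; nothing more can be done
None
```

I gripped the dish by its handle at 45 N, raised it 6 mm, and drew it about 126 mm straight out from under the rack. I then lifted it to about 114 mm, turned it 90° in the air, and carried it under the spout. I handed the job in at about 21 s with the arm still holding it there.

**Position:** By the arm's reading the dish centre is at about (516, -273) mm. My camera estimate of the nozzle is (516, -272 to -274), so they agree within about 2 mm. By the arm's height, the foot is about 90 mm below the mouth.

**Level and direction:** The handle points along the pump's -x within about 0.5°. The tool's tilt readings are within 0.4° of vertical.

**Ball and surroundings:** The ball was in the middle at every look. At the last looks the gripper or wrist partly hid it. The forces I read, once at the end of each move, stayed under about 3 N. The rack, pump and other things looked undisturbed wherever they were in view.

**Disagreements:** The two cameras differed by up to about 3 mm on the dish and ball, and by about 10 mm or more on the rack and the pump box. I put the pump box difference down to picking a lower edge, but did not resolve the rack. So I checked the final hold by comparing ball and nozzle in the same picture. One vertical force reading at the end dipped to -0.5 N, against about -1.8 N for the held weight. It read -2.3 N just before hand-in, so I took it as noise.

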